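Sweep stray fasteners off the assembly plate into the catch tray

ROBOT

A 6-joint arm with a two-finger parallel gripper is mounted at the origin on the work surface. World frame = base frame: x ahead of the robot, y to its left, z up, the work surface at z = 0. Lengths are in mm, angles in rad, forces in N, time in s.
With the tool pointing down it reaches from about 350 to 925 mm from the base axis. Payload 6.4 kg.
Tool frame: the origin (TCP) lies midway between the tips of the shut fingers; the grasp point (between the pads) lies 19 mm behind it; z points along the fingers, y is the line along which they close (so a half turn about z gives the same grasp; the last joint's range is limited). The gripper opens to 94 mm and grips with 3 to 60 N. Pads are 16 mm wide; open, the fingers measure 119 mm over their backs; the gripper's body (75 mm by 177 mm) begins 78 mm behind the grasp point.
Start: joints at [1.158, 0.245, 1.558, -0, 1.339, -0.174], TCP at [153.745, 631.566, 174.555] pointing down, gripper open.
Joint ranges: [-3.13, 3.13], [-1.02, 2.26], [0.13, 2.54], [-0.95, 4.09], [0.21, 2.88], [-2.74, 2.74]. Speed limits (rad/s): [2.57, 2.57, 3.14, 3.14, 3.14, 3.14].

INTERFACE

Orientations are given as a rotation vector (axis times angle).
In Python, from workcell import get_obs, read_camera, calibration, close_job, masks_of, place_of gives the robot as it stands.
- The arm moves only by the tool move_arm, never from a script. Its argument "plan" is a list that holds one entry, the list of rows, each a list of 4 numbers: the shift along the world's x, y, z in mm, then the turn about the world's z in degrees. A call has 1 to 10 rows; each row is the pose to reach, as a shift and turn from the pose commanded when the call began; what a row does not reach only later rows make up. A row lasts 1/8 s, in which the tool goes at most 62.5 mm and 10.7 degrees, less where a joint would pass 70% of its speed; a pose out of reach is approached as far as the arm can. A call with a gripper value outside its range is refused whole. "grip" is the opening, from 0 (shut) to 1 (fully open), set as the call begins (left out, the last holds). The fingers move at their own pace and stop on an object; "newtons" is the grip in N (left out, the last holds). Time passes only in rows, so rows that repeat a pose let the fingers close. It gives the time, the measured TCP pose, the force, the opening and the grip force at its end, in the units of the state.
- get_obs(): the state, without advancing time (a new reading comes with each control period).
- read_camera(name): name is "scene" or "top"; returns (picture, depth): 420x560x3 uint8, blue, green, red; 420x560 float32, mm along the optical axis (not along the pixel's ray), 0 where there is no reading.
- calibration(name): a dict with "fx", "fy", "cx", "cy" (pixels), "pose" (4x4, takes a point from camera to world coordinates). Camera axes: x right, y up, looking along -z (the intrinsics and any distortion apply to the point x, -y, -z); pixel columns grow to the right and rows downward; lengths in mm; the calibration is good to about 2 mm. A picture is of the moment at which its call begins. calibration takes no time and is no camera call.
- close_job(): hands the job in; it is judged then, once.
Trained networks look in the newest picture that a camera, given by its name, has taken for a name from the list of things; names that differ only in an ending like _2 or _b are one class to them, and where a whole thing is asked for, a point or a joint stands for the part that bears it (a point fixed in the world has none). Each returns a list of dicts, best first, with "p" (0 to 1); they miss things now and then, are a little off and sometimes report something else, mostly with a low value. They report only what shows in the picture. A call takes as long as a camera call.
- masks_of(camera, name): "mask" (420x560 bool, what is visible of it) and "bbox" ([left, top, right, bottom] in pixels, round what is visible of it).
- place_of(camera, name): "centre" ([column, row] in pixels: a listed point, or the origin of a listed thing).
The state is a dict: "t": time; "q": joint angles; "joint_vel": joint speeds; "joint_efforts": joint torques, N m; "tool_pos": TCP position; "ee_rot": TCP orientation; "wrist_force": force on the tool from outside, world axes, zero at the start; "wrist_torque": the same for the moment, N m; "grip_width": finger opening in mm; "finger_force": force on a finger pad.
Only numpy, scipy, OpenCV 4.12 (cv2) and the standard library are available. Lean on these libraries where they do the work, as an engineer would, in place of code of your own. Each camera call takes 0.05 s, during which the arm holds its last target. There are 200 camera calls.

TASK

Clear the stray hardware from the raised black assembly plate: with your fingertips, sweep the two loose hex standoffs and the two loose hex nuts across the plate and over its end, so that all four drop into the empty undivided catch tray and none goes into the divided one. Only push them, never pick them up, and leave the glue bottle, bracket and screwdriver on the plate and the things on the bench where they are.

Things in the scene. Friction and masses are not known exactly. Their poses are not given: they have to be found in the camera images.
- plate: black anodised aluminium assembly plate with a grid of thread inserts (flush), 320 mm along its x, 300 mm along its y, raised on feet and fixed to the bench; its flat top is 40 mm above the bench. Origin: centre of its underside, at bench height; z up. A tray is fixed against each of its two ends (its +y end and its -y end)
- catch_tray: the empty, undivided open steel catch tray, fixed against one end (+y or -y, it differs from run to run) of the plate with a 2 mm gap: 280 mm along x, 120 mm along y, 36 mm high, walls and floor 3 mm, so its rim lies 4 mm below the plate's top. Origin: centre of its underside, at bench height; axes parallel to the plate's
- kit_tray: a steel tray of the same size and rim height against the other end of the plate, divided into six compartments holding counted screws; fixed; not to be used. Origin and axes as for the catch tray
- standoff_a_center (a point): centre of a loose hexagonal steel standoff, 16 mm across flats, 38 mm long, about 55 g, lying on a flat on the plate (centre 8 mm above the plate's top); its x axis runs along its length
- standoff_b_center (a point): centre of a loose hexagonal steel standoff, 16 mm across flats, 38 mm long, about 55 g, lying on a flat on the plate (centre 8 mm above the plate's top); its x axis runs along its length
- nut_a_center (a point): centre of a loose steel hex nut, 24 mm across flats, 13 mm high, about 33 g, lying flat on the plate (centre 6.5 mm above the plate's top)
- nut_b_center (a point): centre of a loose steel hex nut, 24 mm across flats, 13 mm high, about 33 g, lying flat on the plate (centre 6.5 mm above the plate's top)
- glue: loose small dropper bottle of thread-locker standing on the plate's middle strip (the strip along the plate's y through its centre, between the fasteners), 28 mm diameter, 62 mm high; origin at the centre of its underside. Leave alone
- bracket: loose aluminium angle bracket standing on the plate's middle strip, 44 mm (x) by 50 mm (y) by 40 mm high; origin at the centre of its underside. Leave alone
- driver: loose torque screwdriver lying on the plate's middle strip, 140 mm long, 24 mm high, grip 28 mm wide; its blade points along its x; its origin lies on the underside of the grip, 70 mm from the blade's tip and from the butt. Leave alone
- tape: roll of amber tape lying on the bench well away from the plate, 90 mm diameter, 24 mm high; origin at the centre of its underside. Leave alone
- caliper: digital caliper lying on the bench well away from the plate, 160 mm long along its x; origin under its middle. Leave alone
- wrench: spanner lying on the bench well away from the plate, 150 mm long along its x. Leave alone
- case: small flat black case with a clear lid on the bench well away from the plate, 120 by 85 by 39 mm; origin at the centre of its underside. Leave alone

How it is judged:
By the outcome, as a careful person would: the job done as asked, in the order asked, and still so for the second after the job is handed in, with the robot touching nothing.
It also fails if it takes over 67 s, if anything falls off the work surface, if the arm or the gripper's body presses on something with over 40 N, if the wrist force passes 120 N, or if a joint passes its speed limit or range.

## Working session

There is one attempt and no reset: what is moved stays moved. The work goes in short steps, Python scripts to look and compute and a tool call to move; the robot and the scene stay as the last step left them, time stands still between calls to the robot, and variables do not carry over. Pictures are saved under pics/ and viewed, at most 10 in all, crops included, and the job is handed in when it is done.

Besides the shell and the picture viewer there is one more tool, called after "Emit:" as name(argument=value, ...), one argument or row to a line, values as JSON. move_arm: Moves the arm, as the interface text tells. Its arguments: {"type":"object","properties":{"plan":{"type":"array","items":{"type":"array","items":{"type":"array","items":{"type":"number"}}}},"grip":{"type":"number"},"newtons":{"type":"number"}},"required":["plan"]}

```bash
mkdir -p pics; cat > h.py <<'E'
import numpy as np, cv2
from workcell import *
def ray(cam,px,z):
    c=calibration(cam); P=np.array(c["pose"])
    d=np.array([(px[0]-c["cx"])/c["fx"],-(px[1]-c["cy"])/c["fy"],-1.0])
    D=P[:3,:3]@d; o=P[:3,3]; return o+D*(z-o[2])/D[2]
def pix(cam,p):
    c=calibration(cam); P=np.array(c["pose"]); q=P[:3,:3].T@(np.array(p)-P[:3,3])
    return [c["fx"]*q[0]/-q[2]+c["cx"], -c["fy"]*q[1]/-q[2]+c["cy"]]
E
python3 - <<'E'
from h import *
for n in("top","scene"):
    im,d=read_camera(n); cv2.imwrite(f"pics/{n}0.png",im)
    print(n,{k:v for k,v in calibration(n).items() if k!="pose"},np.round(calibration(n)["pose"],2).tolist())
    for nm,z in(("plate",0),("catch_tray",0),("kit_tray",0),("standoff_a_center",48),("nut_a_center",46.5),("glue",40),("bracket",40),("driver",40)):
        for r in place_of(n,nm)[:4]: print(nm,round(r["p"],2),np.round(r["centre"]),np.round(ray(n,r["centre"],z)))
print(get_obs())
E
```

```text
top {'fx': 464.5351392757112, 'fy': 464.5351392757112, 'cx': 278.99275842893366, 'cy': 205.0237975524362} [[-0.03, 0.98, -0.19, 294.24], [-1.0, -0.03, -0.01, -6.34], [-0.02, 0.19, 0.98, 1363.23], [0.0, 0.0, 0.0, 1.0]]
plate 0.7 [274. 206.] [553.  23.   0.]
catch_tray 0.73 [342. 211.] [ 530. -180.    0.]
catch_tray 0.46 [247. 200.] [574. 102.   0.]
kit_tray 0.69 [199. 199.] [582. 248.   0.]
kit_tray 0.38 [291. 174.] [650. -31.   0.]
standoff_a_center 0.52 [257. 223.] [497.  72.  48.]
nut_a_center 0.51 [254. 224.] [492.  80.  46.]
glue 0.54 [315. 208.] [534. -96.  40.]
bracket 0.56 [291. 206.] [543. -27.  40.]
driver 0.66 [202. 198.] [577. 231.  40.]
driver 0.59 [248. 201.] [563.  98.  40.]
scene {'fx': 392.2856327311674, 'fy': 392.2856327311674, 'cx': 284.9710222731936, 'cy': 214.28349158518282} [[-0.8, -0.39, 0.47, 997.61], [0.61, -0.49, 0.63, 618.19], [-0.01, 0.78, 0.63, 659.11], [0.0, 0.0, 0.0, 1.0]]
plate 0.93 [284. 236.] [562.  27.   0.]
catch_tray 0.83 [248. 193.] [ 531. -184.    0.]
kit_tray 0.82 [334. 294.] [589. 242.   0.]
standoff_a_center 0.39 [324. 221.] [482.  87.  48.]
n
[... 203 characters left out ...]
 96.  40.]
{'t': 0.9, 'q': array([ 1.15790480e+00,  2.45091380e-01,  1.55779666e+00,  1.12983775e-05,
        1.33870066e+00, -1.74122884e-01]), 'joint_vel': array([ 0.00153671, -0.0006954 ,  0.00198236, -0.0010253 , -0.00091169,
        0.00101059]), 'joint_efforts': array([-4.16940270e-05, -4.15846288e+01, -3.14871597e+01,  6.83825416e-02,
        2.91661557e-02, -3.20478978e-05]), 'tool_pos': array([153.73988789, 631.57049094, 174.56257216]), 'ee_rot': array([-3.74169554e-01, -3.11922148e+00, -1.09511388e-05]), 'wrist_force': array([ 0.10001938, -0.28676459,  0.5180379 ]), 'wrist_torque': array([-0.02600362,  0.03387766, -0.00818409]), 'finger_force': 0.0, 'grip_width': 94.21617856006074}
```

```bash
python3 - <<'E'
import cv2
t=cv2.imread("pics/top0.png")[130:280,160:400]; cv2.imwrite("pics/topc.png",cv2.resize(t,None,fx=3.3,fy=3.3,interpolation=2))
t=cv2.imread("pics/scene0.png")[130:370,170:450]; cv2.imwrite("pics/scenec.png",cv2.resize(t,None,fx=2.5,fy=2.5,interpolation=2))
E
```

```text
(no output)
```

View pics/topc.png

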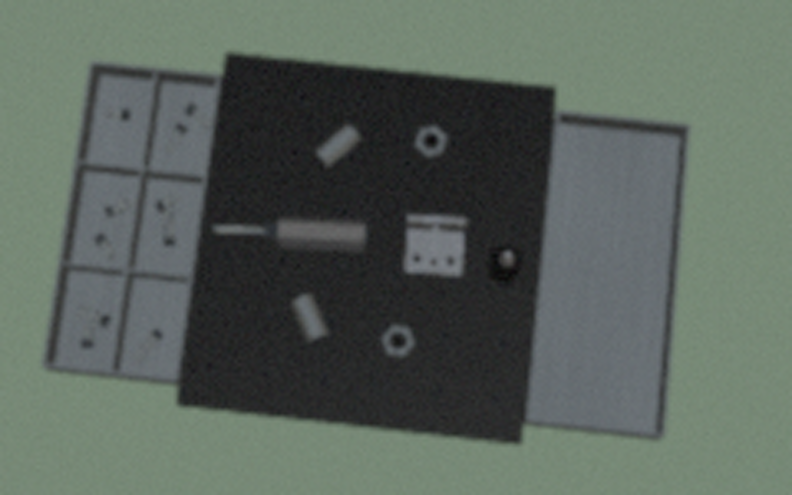

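View pics/scenec.png

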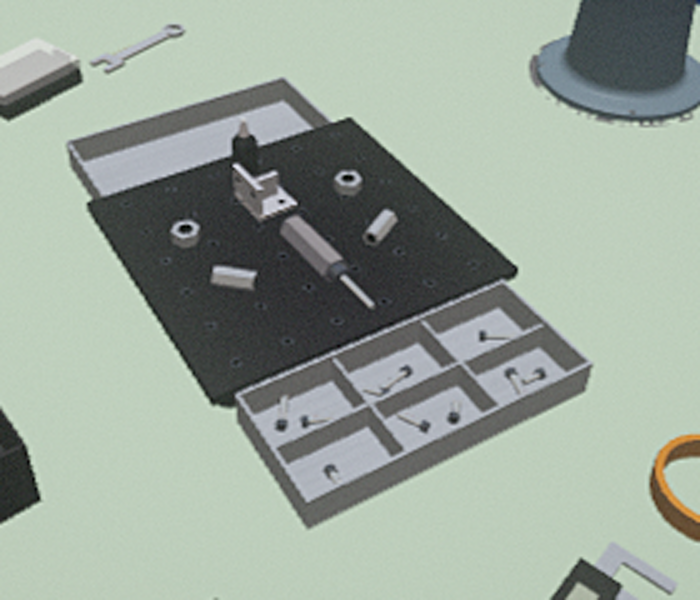

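The top view shows the catch tray on the world −y side (crop px 610,280). One lane holds standoff (338,145) and nut (431,141), the other holds standoff (310,317) and nut (398,341). The driver, bracket and glue sit in the strip between them. Next I put these into plate coordinates.

```bash
python3 - <<'E'
from h import *
f=lambda p:(p[0]/3.3+160-.35,p[1]/3.3+130-.35)
C=[ray("top",f(p),40)[:2] for p in((227,53),(555,88),(521,441),(178,404))]  # +x+y,+x-y,-x-y,-x+y
C=np.array(C); ctr=C.mean(0); v=(C[0]+C[3]-C[1]-C[2]); v/=np.linalg.norm(v); u=np.array([v[1],-v[0]])
print("corners",C.round(),"ctr",ctr.round(1),"u",u.round(3),"v",v.round(3),"yaw",np.degrees(np.arctan2(u[1],u[0])))
for n,p,z in(("soA",(338,145),53),("nutA",(431,141),50),("soB",(310,317),53),("nutB",(398,341),50),("driver+",(275,216),50),("driver+b",(366,222),50),("driver-",(280,250),50),("drv-b",(365,251),50),
  ("br1",(406,213),80),("br2",(468,216),80),("br3",(403,275),44),("br4",(465,277),44),("glue",(505,262),80)):
    w=ray("top",f(p),z)[:2]; q=w-ctr; print(n,w.round(),"plate",round(q@u),round(q@v))
# scene check of plate frame points
p=cv2.imread("pics/scene0.png")
for n,p in(("soA",(234,276)),("nutA",(186,233)),("soB",(380,226)),("nutB",(348,181))):
    w=ray("scene",(p[0]/2.5+170-.4,p[1]/2.5+130-.4),50)[:2];q=w-ctr; print("sc",n,w.round(),round(q@u),round(q@v))
E
```

```text
corners [[ 732.  152.]
 [ 689. -142.]
 [ 376.  -97.]
 [ 417.  197.]] ctr [553.4  27.8] u [ 0.99  -0.141] v [0.141 0.99 ] yaw -8.108472765378828
soA [639.  53.] plate 82 37
nutA [641. -29.] plate 95 -44
soB [487.  81.] plate -73 43
nutB [464.   6.] plate -85 -34
driver+ [578. 110.] plate 13 85
driver+b [570.  31.] plate 16 5
driver- [547. 106.] plate -17 77
drv-b [544.  32.] plate -10 3
br1 [570.  -5.] plate 21 -30
br2 [566. -58.] plate 25 -83
br3 [523.  -0.] plate -26 -32
br4 [519. -54.] plate -22 -86
glue [525. -88.] plate -12 -118
sc soA [640.  53.] 82 37
sc nutA [641. -26.] 94 -41
sc soB [486.  82.] -74 44
sc nutB [464.   6.] -86 -34
```

Emit:
move_arm(
  plan=[
    [[38, -48, 0, -8.5], [76, -96, 0, -17], [114, -144, 0, -25.5], [152, -192, 0, -34], [190, -240, 0, -42.5], [228, -288, 0, -51], [266, -336, 0, -59.5], [304, -384, 0, -68], [342, -432, 0, -76.5], [380, -480, 0, -84.5]],
  ],
  grip=0.13,
)

```text
t: 2.15
tool_pos: [534.9, 149.8, 174.9]
ee_rot: [2.379, 2.051, 0.001]
wrist_force: [0.3, -0.2, 0.2]
grip_width: 12.4
finger_force: 0.0
```

Emit:
move_arm(
  plan=[
    [[38, -48, 0, 0], [76, -96, 0, 0], [112, -145, 0, 0], [112, -145, -40, 0], [112, -145, -80, 0], [112, -145, -80, 0], [112, -145, -80, 0]],
  ],
)

```text
t: 3.02
tool_pos: [646.8, 6.5, 96.4]
ee_rot: [2.373, 2.056, 0.002]
wrist_force: [-0.0, 0.1, -0.3]
grip_width: 12.1
finger_force: 0.0
```

```bash
python3 - <<'E'
from h import *
im,d=read_camera("scene"); cv2.imwrite("pics/s1.png",cv2.resize(im[130:370,170:450],None,fx=2.5,fy=2.5)); o=get_obs(); print(o["t"],o["tool_pos"],o["ee_rot"],o["grip_width"],o["wrist_force"])
E
```

```text
3.075 [647.28141591   6.53511887  97.08729996] [2.3717092  2.05580369 0.00379803] 12.19605141674577 [ 0.56474125 -0.14481522  0.72137007]
```

View pics/s1.png

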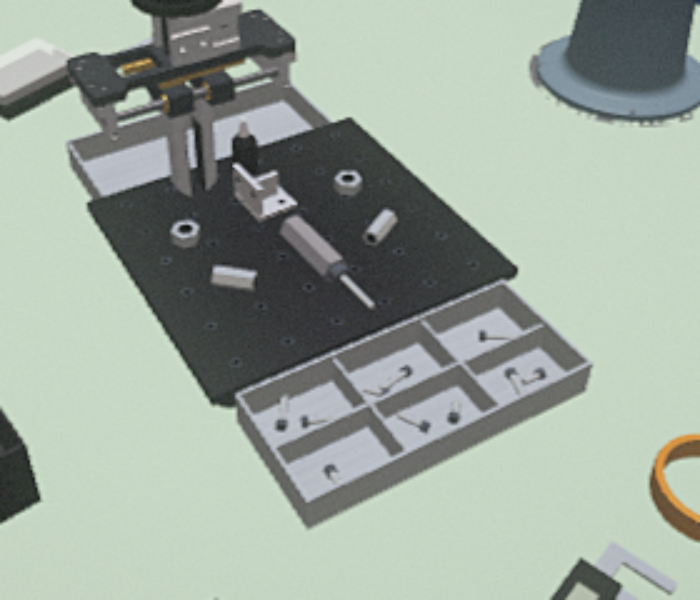

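The open-gap fingers hang above the strip between nut A (185,233) and standoff A (234,276). Next I lower and push the nut.

Emit:
move_arm(
  plan=[
    [[0, 0, -25, 0], [0, 0, -45, 0], [0, 0, -50, 0], [0, 0, -50, 0], [-1, -7, -50, 0], [-2, -14, -50, 0], [-4, -26, -50, 0], [-5, -38, -50, 0], [-7, -50, -50, 0], [-9, -62, -50, 0]],
  ],
)

```text
t: 4.32
tool_pos: [636.6, -56.4, 44.5]
ee_rot: [-2.375, -2.057, 0.0]
wrist_force: [1.1, -0.2, -0.5]
grip_width: 12.4
finger_force: 0.0
```

Emit:
move_arm(
  plan=[
    [[-2, -12, 0, 0], [-3, -24, 0, 0], [-5, -36, 0, 0], [-7, -48, 0, 0], [-9, -60, 0, 0], [-10, -72, 0, 0], [-12, -84, 0, 0], [-13, -94, 0, 0], [-13, -94, 0, 0]],
  ],
)

```text
t: 5.45
tool_pos: [623.7, -150.2, 44.6]
ee_rot: [2.375, 2.056, 0.0]
wrist_force: [-0.7, -0.3, 0.1]
grip_width: 12.2
finger_force: 0.0
```

```bash
python3 - <<'E'
from h import *
im,d=read_camera("scene"); cv2.imwrite("pics/s2.png",cv2.resize(im[130:370,170:450],None,fx=2.5,fy=2.5)); o=get_obs(); print(o["t"],o["tool_pos"],o["ee_rot"],o["grip_width"],o["wrist_force"])
E
```

```text
5.5 [ 623.73869056 -149.67686523   44.56660728] [-2.37472797e+00 -2.05663146e+00 -2.23862998e-04] 12.16190792841924 [-0.83529953  0.13677414 -0.8061684 ]
```

View pics/s2.png

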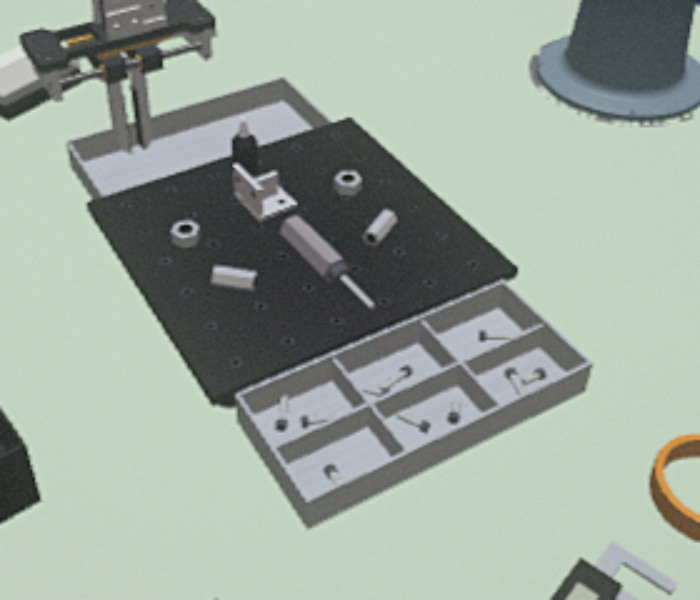

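The nut still sits at (185,233), and the fingers are over the catch tray at (130,150). They missed, so I compare the fingertips' real and projected pixels.

```bash
python3 - <<'E'
from h import *
f=lambda p:(p[0]/2.5+169.6,p[1]/2.5+129.6)
for w in((647,6.5,97),(624,-150,45)): 
    q=pix("scene",w); print("scene full",np.round(q),"crop",(np.array(q)-[170,130])*2.5)
print("ray of tip s2",ray("scene",f((132,150)),45), "s1",ray("scene",f((195,191)),97))
im,d=read_camera("top"); cv2.imwrite("pics/t2.png",cv2.resize(im[90:290,150:410],None,fx=3,fy=3))
print("top tip expected",(np.array(pix("top",(624,-150,45)))-[150,90])*3)
# depth check
for cam,px in(("top",(262,186)),("top",(230,240)),("scene",f((200,320)))):
    D=read_camera(cam)[1]; c=calibration(cam);P=np.array(c["pose"]); u,v=map(int,px); z=D[v,u]
    print(cam,z,(P@[ (u-c["cx"])/c["fx"]*z,-(v-c["cy"])/c["fy"]*z,-z,1])[:3])
E
```

```text
scene full [248. 215.] crop [194.96907101 213.30305065]
scene full [224. 198.] crop [135.91718923 170.23149231]
ray of tip s2 [ 608.28286774 -187.31609397   45.        ] s1 [628.52362875 -23.53897393  97.        ]
top tip expected [545.91651902 261.43995009]
top 1361.808 [606.21405887  55.14580271  36.95527656]
top 1332.8142 [450.19080416 150.57379383  37.60488768]
scene 874.04974 [690.34731481  69.64733021  39.32919738]
```

View pics/t2.png

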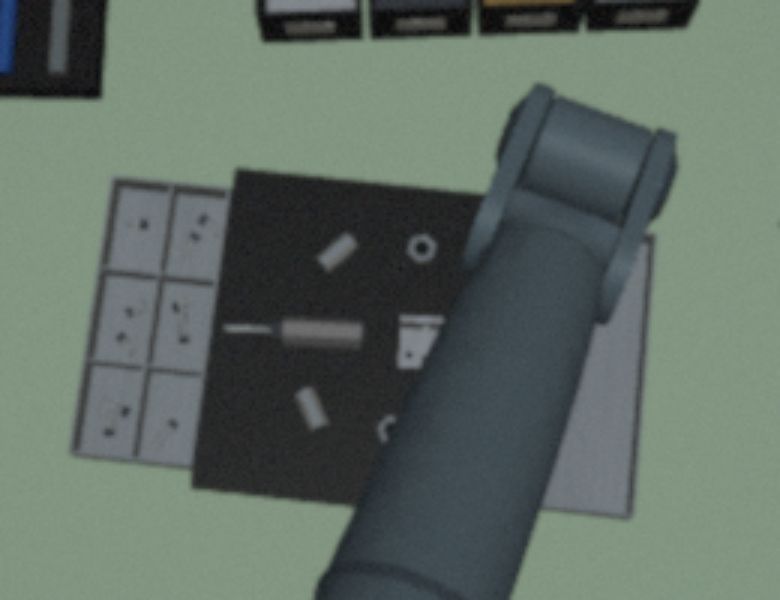

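```bash
python3 - <<'E'
from h import *
im,D=read_camera("scene"); c=calibration("scene");P=np.array(c["pose"])
v,u=np.mgrid[170:200,205:240]; z=D[170:200,205:240]
X=np.stack([(u-c["cx"])/c["fx"]*z,-(v-c["cy"])/c["fy"]*z,-z,np.ones_like(z)],-1)@P.T
for r in range(6,30,2): print(170+r,[tuple(X[r,k,:3].round().astype(int).tolist()) for k in (6,9,12,15,18,21)])
print(get_obs()["q"])
E
```

```text
176 [(571, -329, 1), (643, -153, 120), (640, -141, 125), (631, -144, 121), (617, -155, 109), (616, -140, 117)]
178 [(576, -321, 1), (641, -158, 111), (641, -141, 120), (631, -144, 115), (573, -247, 37), (618, -138, 112)]
180 [(582, -311, 0), (641, -160, 104), (642, -141, 114), (634, -141, 111), (574, -247, 31), (618, -139, 105)]
182 [(609, -252, 36), (600, -252, 32), (642, -141, 109), (634, -142, 104), (572, -251, 21), (619, -139, 100)]
184 [(611, -251, 30), (601, -252, 26), (642, -144, 101), (636, -139, 101), (577, -244, 20), (619, -140, 93)]
186 [(610, -253, 22), (602, -252, 19), (643, -144, 95), (635, -144, 92), (576, -248, 10), (618, -144, 85)]
188 [(612, -252, 17), (604, -249, 15), (643, -146, 88), (636, -143, 87), (577, -247, 4), (620, -142, 80)]
190 [(613, -253, 9), (604, -251, 7), (594, -252, 2), (638, -141, 82), (582, -238, 4), (574, -235, 2)]
192 [(613, -253, 3), (607, -247, 3), (600, -242, 3), (592, -238, 2), (587, -229, 4), (580, -225, 3)]
194 [(618, -244, 3), (612, -239, 3), (604, -234, 2), (597, -229, 2), (591, -223, 2), (584, -219, 1)]
196 [(623, -236, 2), (615, -232, 1), (610, -225, 3), (602, -221, 1), (597, -212, 4), (590, -208, 3)]
198 [(629, -225, 4), (623, -218, 5), (616, -213, 5), (609, -208, 5), (602, -203, 5), (594, -201, 3)]
[-4.11048882e-01  3.65395367e-01  1.66184172e+00  5.79850576e-05
  1.11447371e+00 -2.68776539e-01]
```

Depth puts the fingertips at z≈78, not the reported 44.6, while xy agrees. So the real tips are about 33 mm above the readout and passed over the nut. I go back, lower further and re-measure.

Emit:
move_arm(
  plan=[
    [[7, 52, 0, 0], [15, 104, 0, 0], [22, 156, 0, 0], [22, 156, -15, 0], [22, 156, -25, 0], [22, 156, -25, 0], [22, 156, -25, 0]],
  ],
)

```text
t: 6.62
tool_pos: [645.8, 5.4, 19.6]
ee_rot: [2.376, 2.055, 0.0]
wrist_force: [-0.2, -0.7, -0.2]
grip_width: 12.5
finger_force: 0.0
```

```bash
cat > tip.py <<'E'
from h import *
im,D=read_camera("scene"); c=calibration("scene");P=np.array(c["pose"]); o=get_obs(); t=o["tool_pos"]
v,u=np.mgrid[0:420,0:560]; X=np.stack([(u-c["cx"])/c["fx"]*D,-(v-c["cy"])/c["fy"]*D,-D,np.ones_like(D)],-1)@P.T
X=X[...,:3]; m=(np.hypot(X[...,0]-t[0],X[...,1]-t[1])<32)&(X[...,2]<150)&(D>0)
Z=X[m]; print(o["t"],t,o["wrist_force"]); print(np.histogram(Z[:,2],bins=range(30,120,4)))
g=Z[(Z[:,2]>70)]; print("finger pts xy range",np.percentile(g,[3,50,97],axis=0).round(1))
pts=np.argwhere(m&(X[...,2]>46)); 
for col in range(pts[:,1].min(),pts[:,1].max()+1,2):
    r=pts[pts[:,1]==col,0]
    if len(r): print(col,r.max(),X[r.max(),col].round().tolist())
E
python3 tip.py
```

```text
6.675 [646.08160094   5.46359526  19.93887578] [ 0.21152903 -0.01324772  0.08125478]
(array([  0,  13, 255,   6,   3,   7,  13,  22,  20,  15,  22,  18,  19,
        22,  23,  24,  17,  22,  17,  26,  21,  20]), array([ 30,  34,  38,  42,  46,  50,  54,  58,  62,  66,  70,  74,  78,
        82,  86,  90,  94,  98, 102, 106, 110, 114, 118]))
finger pts xy range [[630.7  -3.8  71.9]
 [641.2  12.5 103.4]
 [665.8  17.8 140.8]]
233 200 [674.0, -6.0, 146.0]
237 205 [675.0, 13.0, 144.0]
239 215 [663.0, -7.0, 97.0]
241 228 [663.0, -4.0, 61.0]
243 231 [666.0, 9.0, 61.0]
245 232 [663.0, 13.0, 59.0]
247 232 [658.0, 13.0, 57.0]
249 213 [638.0, -4.0, 93.0]
251 228 [640.0, 2.0, 52.0]
253 231 [642.0, 14.0, 52.0]
255 230 [638.0, 17.0, 54.0]
257 228 [631.0, 16.0, 57.0]
```

Tips are at z≈54, confirming the 34 mm offset. Down 9 more, then push.

Emit:
move_arm(
  plan=[
    [[0, 0, -4, 0], [0, 0, -7, 0], [0, 0, -9, 0], [0, 0, -9, 0]],
  ],
)

```text
t: 7.18
tool_pos: [645.5, 6.6, 10.3]
ee_rot: [-2.374, -2.057, 0.0]
wrist_force: [-0.1, 0.6, -0.2]
grip_width: 11.9
finger_force: 0.0
```

Emit:
move_arm(
  plan=[
    [[-1, -7, 0, 0], [-2, -14, 0, 0], [-4, -26, 0, 0], [-5, -38, 0, 0], [-7, -50, 0, 0], [-9, -62, 0, 0]],
  ],
)

```text
t: 7.92
tool_pos: [636.6, -56.4, 10.6]
ee_rot: [2.375, 2.057, 0.0]
wrist_force: [0.2, 0.2, 0.4]
grip_width: 12.4
finger_force: 0.2
```

```bash
python3 tip.py | tail -14;python3 - <<'E'
from h import *
im,d=read_camera("scene"); cv2.imwrite("pics/s3.png",cv2.resize(im[130:370,170:450],None,fx=2.5,fy=2.5))
E
```

```text
[664.4 -43.3 145.9]]
222 186 [664.0, -72.0, 143.0]
224 189 [665.0, -61.0, 141.0]
226 193 [667.0, -50.0, 137.0]
228 197 [654.0, -68.0, 109.0]
230 212 [654.0, -67.0, 64.0]
232 218 [655.0, -60.0, 50.0]
234 220 [656.0, -48.0, 52.0]
236 221 [651.0, -48.0, 46.0]
238 215 [635.0, -64.0, 47.0]
240 214 [631.0, -61.0, 51.0]
242 217 [631.0, -51.0, 48.0]
244 218 [629.0, -46.0, 46.0]
246 216 [623.0, -46.0, 49.0]
```

View pics/s3.png

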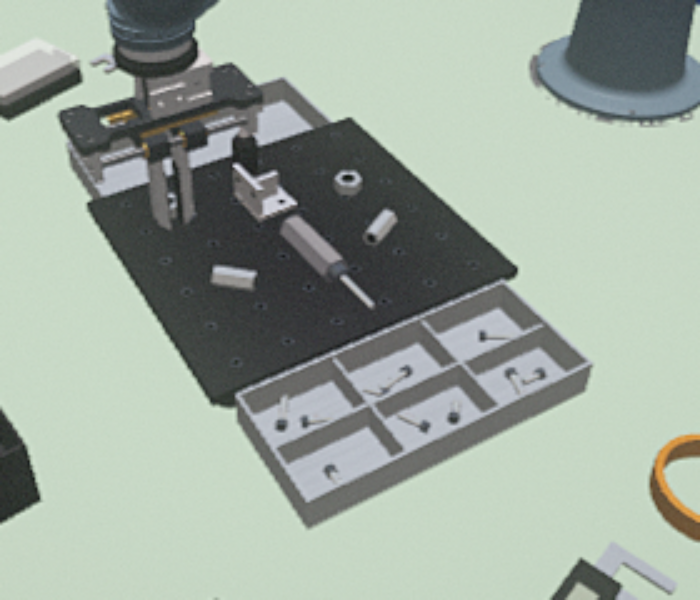

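The nut now sits ahead of the fingers at (172,200) and is being pushed. I carry on over the edge, then move behind standoff A.

Emit:
move_arm(
  plan=[
    [[-2, -12, 0, 0], [-3, -24, 0, 0], [-5, -36, 0, 0], [-7, -48, 0, 0], [-9, -60, 0, 0], [-10, -72, 0, 0], [-12, -84, 0, 0], [-13, -94, 0, 0], [-13, -94, 0, 0]],
  ],
)

```text
t: 9.15
tool_pos: [623.7, -150.2, 10.6]
ee_rot: [2.375, 2.056, 0.0]
wrist_force: [0.1, 0.3, 0.2]
grip_width: 12.1
finger_force: 0.0
```

Emit:
move_arm(
  plan=[
    [[0, 0, 30, 0], [5, 58, 35, 0], [11, 116, 35, 0], [16, 176, 35, 0], [21, 230, 35, 0], [22, 240, 20, 0], [22, 240, 5, 0], [22, 240, 0, 0], [22, 240, 0, 0]],
  ],
)

```text
t: 10.28
tool_pos: [645.5, 88.9, 10.0]
ee_rot: [-2.376, -2.054, 0.001]
wrist_force: [-0.9, -0.4, 0.4]
grip_width: 12.4
finger_force: 0.0
```

```bash
python3 - <<'E'
from h import *
print(get_obs()["tool_pos"])
im,d=read_camera("scene"); cv2.imwrite("pics/s4.png",cv2.resize(im[130:370,170:450],None,fx=2.5,fy=2.5))
E
```

```text
[645.5224136   88.92324939   9.99310878]
```

View pics/s4.png

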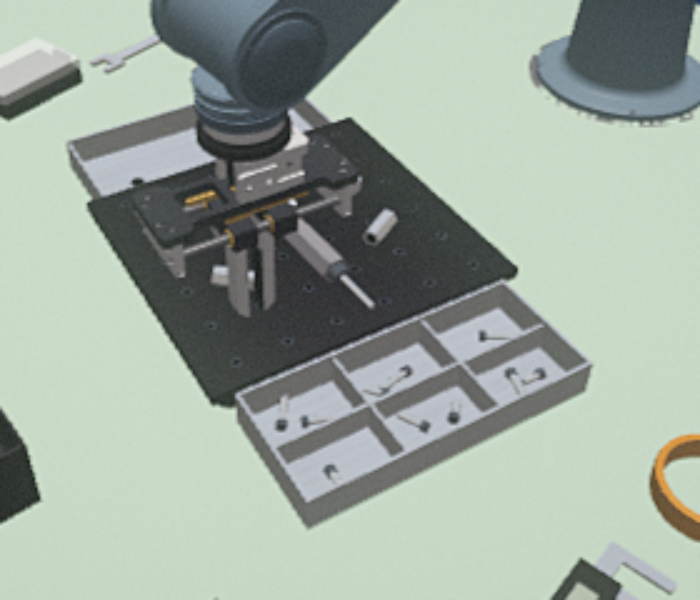

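Nut A lies in the catch tray (137,181), and the fingers are behind standoff A (225,275). Before passing the glue bottle I check how high the gripper body is.

```bash
python3 - <<'E'
from h import *
im,D=read_camera("scene"); c=calibration("scene");P=np.array(c["pose"]); t=get_obs()["tool_pos"]
v,u=np.mgrid[0:420,0:560]; X=(np.stack([(u-c["cx"])/c["fx"]*D,-(v-c["cy"])/c["fy"]*D,-D,np.ones_like(D)],-1)@P.T)[...,:3]
U=np.array([.99,-.141]);V=np.array([.141,.99]); a=(X[...,:2]-t[:2])@U; b=(X[...,:2]-t[:2])@V; z=X[...,2]
for lo in range(-100,100,10):
    m=(a>=lo)&(a<lo+10)&(abs(b)<45)&(z>72)&(z<260)&(D>0)
    if m.sum()>3: print(lo,m.sum(),"z low",np.percentile(z[m],[2,10,50]).round(),"b",np.percentile(b[m],[5,95]).round())
E
```

```text
-90 80 z low [164. 171. 181.] b [-28.  34.]
-80 195 z low [139. 143. 173.] b [-21.  34.]
-70 104 z low [153. 156. 180.] b [-10.  34.]
-60 81 z low [150. 155. 180.] b [-5. 28.]
-50 54 z low [151. 153. 174.] b [10. 28.]
-40 134 z low [152. 159. 196.] b [13. 34.]
-30 185 z low [146. 156. 191.] b [18. 34.]
-20 254 z low [ 78.  97. 172.] b [ 8. 35.]
-10 313 z low [ 74.  91. 163.] b [-3. 36.]
0 214 z low [ 84. 150. 201.] b [ 7. 37.]
10 472 z low [ 75.  91. 182.] b [-15.  34.]
20 332 z low [139. 150. 179.] b [-18.  33.]
30 227 z low [150. 154. 182.] b [-20.  27.]
40 99 z low [151. 154. 173.] b [-22.  27.]
50 78 z low [151. 154. 179.] b [-19.  27.]
60 137 z low [152. 156. 181.] b [-26.  33.]
70 174 z low [142. 151. 180.] b [-28.  34.]
80 219 z low [140. 144. 178.] b [-29.  33.]
```

Body bottom is at z≈139, clear of the glue bottle (top at about 102). I push standoff A.

Emit:
move_arm(
  plan=[
    [[-1, -8, 0, 0], [-2, -16, 0, 0], [-3, -24, 0, 0], [-5, -34, 0, 0], [-6, -44, 0, 0], [-8, -54, 0, 0], [-9, -64, 0, 0], [-10, -74, 0, 0], [-12, -84, 0, 0], [-13, -94, 0, 0]],
  ],
)

```text
t: 11.62
tool_pos: [632.6, -4.1, 10.6]
ee_rot: [-2.374, -2.057, -0.0]
wrist_force: [1.0, -0.0, -0.8]
grip_width: 12.0
finger_force: 0.2
```

```bash
python3 - <<'E'
from h import *
t=get_obs();print(t["t"],t["tool_pos"],t["wrist_force"])
im,d=read_camera("scene")
for n in("standoff_a_center","nut_a_center"):
    for r in place_of("scene",n)[:4]: w=ray("scene",r["centre"],48)[:2]; q=w-[553.4,27.8]; print(n,round(r["p"],2),w.round(),round(q@[.99,-.141]),round(q@[.141,.99]))
for r in masks_of("scene","standoff_a_center")[:3]: print(r["p"],r["bbox"])
a=im[150:290,190:390]; cv2.imwrite("pics/s5.png",cv2.resize(a,None,fx=3.5,fy=3.5,interpolation=2))
E
```

```text
11.625 [632.61408416  -4.07058207  10.57616779] [ 1.02313766 -0.00463922 -0.77290277]
standoff_a_center 0.62 [494.  92.] -68 55
nut_a_center 0.42 [462.  19.] -89 -21
0.58 [315.8, 217.1, 328.4, 226.2]
```

View pics/s5.png

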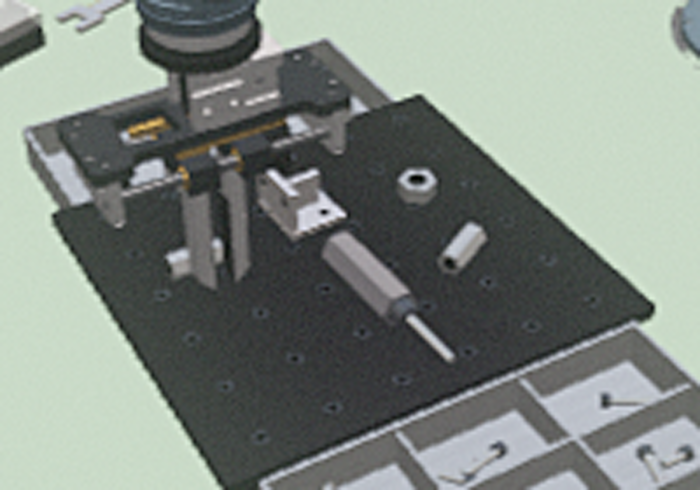

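Standoff A is square against the fingers but about 12 mm outboard (crop 195,262). I back off, recentre and continue over the edge.

Emit:
move_arm(
  plan=[
    [[1, 7, 0, 0], [12, 6, 0, 0], [11, 0, 0, 0], [10, -8, 0, 0], [8, -20, 0, 0], [7, -32, 0, 0], [5, -44, 0, 0], [3, -56, 0, 0], [1, -68, 0, 0], [0, -80, 0, 0]],
  ],
)

```text
t: 13.08
tool_pos: [632.6, -84.3, 10.5]
ee_rot: [-2.374, -2.057, 0.0]
wrist_force: [0.3, 0.9, 0.7]
grip_width: 12.0
finger_force: 0.2
```

Emit:
move_arm(
  plan=[
    [[-2, -12, 0, 0], [-3, -24, 0, 0], [-5, -36, 0, 0], [-7, -48, 0, 0], [-9, -60, 0, 0], [-10, -68, 0, 0], [-10, -68, 0, 0], [-10, -68, 40, 0]],
  ],
)

```text
t: 14.08
tool_pos: [619.8, -150.0, 47.2]
ee_rot: [-2.369, -2.053, 0.005]
wrist_force: [1.0, -0.5, -0.6]
grip_width: 12.3
finger_force: 0.0
```

Emit:
move_arm(
  plan=[
    [[0, 0, 55, 0], [-36, 44, 55, 0], [-72, 88, 55, 0], [-108, 132, 55, 0], [-140, 170, 45, 0], [-154, 188, 20, 0], [-154, 188, -15, 0], [-154, 188, -35, 0], [-154, 188, -40, 0], [-154, 188, -40, 0]],
  ],
)

```text
t: 15.32
tool_pos: [469.1, 36.6, 11.0]
ee_rot: [2.374, 2.057, 0.001]
wrist_force: [0.8, 0.1, 0.8]
grip_width: 12.5
finger_force: 0.0
```

```bash
python3 - <<'E'
from h import *
t=get_obs();print(t["t"],t["tool_pos"],t["wrist_force"])
im,d=read_camera("scene")
a=im[150:290,190:390]; cv2.imwrite("pics/s6.png",cv2.resize(a,None,fx=3.5,fy=3.5,interpolation=2))
E
```

```text
15.325 [469.13571484  36.63862656  10.98672003] [0.79614919 0.11875069 0.75888911]
```

View pics/s6.png

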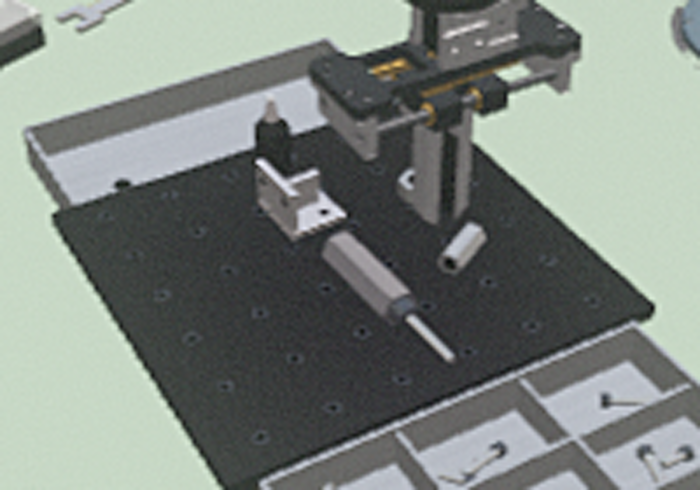

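Standoff A is off the plate. The fingers are between nut B (405,183) and standoff B (462,248). I push nut B, then move behind standoff B.

Emit:
move_arm(
  plan=[
    [[-1, -7, 0, 0], [-2, -14, 0, 0], [-3, -22, 0, 0], [-5, -34, 0, 0], [-7, -46, 0, 0], [-8, -58, 0, 0], [-10, -70, 0, 0], [-12, -82, 0, 0], [-13, -94, 0, 0], [-15, -106, 0, 0]],
  ],
)

```text
t: 16.62
tool_pos: [453.6, -70.3, 10.5]
ee_rot: [2.374, 2.057, -0.0]
wrist_force: [-0.7, -0.2, 0.3]
grip_width: 12.2
finger_force: 0.2
```

Emit:
move_arm(
  plan=[
    [[-2, -12, 0, 0], [-3, -24, 0, 0], [-5, -36, 0, 0], [-7, -48, 0, 0], [-8, -54, 0, 0], [-8, -54, 0, 0], [-8, -54, 40, 0], [0, 4, 45, 0], [8, 62, 45, 0], [17, 120, 45, 0]],
  ],
)

```text
t: 17.88
tool_pos: [470.9, 52.5, 55.9]
ee_rot: [2.374, 2.057, 0.001]
wrist_force: [1.2, -0.3, -0.0]
grip_width: 12.1
finger_force: 0.0
```

Emit:
move_arm(
  plan=[
    [[11, 35, 0, 0], [22, 70, 0, 0], [22, 70, -25, 0], [22, 70, -42, 0], [22, 70, -45, 0], [22, 70, -45, 0], [21, 61, -45, 0], [20, 52, -45, 0], [18, 43, -45, 0], [17, 34, -45, 0]],
  ],
)

```text
t: 19.12
tool_pos: [487.7, 83.8, 10.7]
ee_rot: [2.375, 2.057, 0.0]
wrist_force: [0.1, -0.6, 0.2]
grip_width: 12.1
finger_force: 0.2
```

Emit:
move_arm(
  plan=[
    [[-1, -9, 0, 0], [-3, -18, 0, 0], [-4, -28, 0, 0], [-5, -38, 0, 0], [-7, -48, 0, 0]],
  ],
)

```text
t: 19.75
tool_pos: [480.7, 35.9, 10.5]
ee_rot: [2.374, 2.057, -0.0]
wrist_force: [0.5, 0.5, 0.1]
grip_width: 12.5
finger_force: 0.2
```

```bash
python3 - <<'E'
from h import *
t=get_obs();print(t["t"],t["tool_pos"],t["wrist_force"])
im,d=read_camera("scene")
a=im[150:290,190:390]; cv2.imwrite("pics/s7.png",cv2.resize(a,None,fx=3.5,fy=3.5,interpolation=2))
E
```

```text
19.75 [480.67648773  35.86484101  10.54632511] [0.54844375 0.5438595  0.05130615]
```

View pics/s7.png

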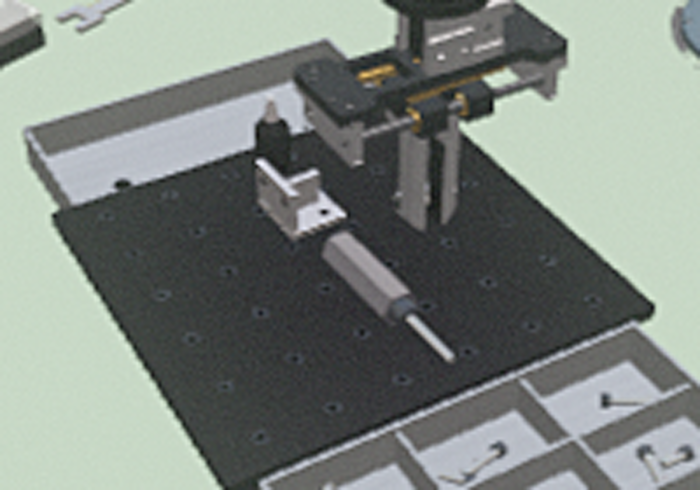

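Standoff B sits centred and square ahead of the fingers (428,195), and nut B is off the plate. I finish the push and retreat.

Emit:
move_arm(
  plan=[
    [[-2, -12, 0, 0], [-3, -24, 0, 0], [-5, -36, 0, 0], [-7, -48, 0, 0], [-8, -60, 0, 0], [-10, -72, 0, 0], [-12, -84, 0, 0], [-13, -96, 0, 0], [-15, -108, 0, 0], [-17, -120, 0, 0]],
  ],
)

```text
t: 21.05
tool_pos: [463.6, -84.3, 10.6]
ee_rot: [2.374, 2.057, 0.0]
wrist_force: [0.4, 0.9, -0.9]
grip_width: 12.0
finger_force: 0.2
```

Emit:
move_arm(
  plan=[
    [[-2, -12, 0, 0], [-3, -24, 0, 0], [-5, -36, 0, 0], [-6, -41, 0, 0], [-6, -41, 0, 0], [-6, -41, 50, 0], [-6, -41, 110, 0], [-6, -41, 160, 0]],
  ],
)

```text
t: 22.05
tool_pos: [457.9, -124.1, 172.8]
ee_rot: [2.373, 2.057, 0.001]
wrist_force: [0.9, -0.0, 0.5]
grip_width: 12.0
finger_force: 0.0
```

Emit:
move_arm(
  plan=[
    [[-10, -60, 10, 0], [-20, -120, 20, 0], [-30, -180, 20, 0], [-40, -240, 20, 0], [-40, -240, 20, 0], [-40, -240, 20, 0]],
  ],
)

```text
t: 22.8
tool_pos: [417.8, -363.6, 190.1]
ee_rot: [-2.373, -2.057, -0.001]
wrist_force: [0.1, 0.4, -0.3]
grip_width: 12.4
finger_force: 0.0
```

```bash
python3 - <<'E'
from h import *
t=get_obs();print(t["t"],t["tool_pos"],t["wrist_force"])
ctr=np.array([553.4,27.8])
for cam in("top","scene"):
    im,D=read_camera(cam)
    for n in("standoff_a_center","nut_a_center","glue","bracket","driver"):
        for r in place_of(cam,n)[:4]: w=ray(cam,r["centre"],10 if "_" in n else 40)[:2]; q=w-ctr; print(cam,n,round(r["p"],2),"plate",round(q@[.99,-.141]),round(q@[.141,.99]))
    c=calibration(cam);P=np.array(c["pose"]);v,u=np.mgrid[0:420,0:560]; X=(np.stack([(u-c["cx"])/c["fx"]*D,-(v-c["cy"])/c["fy"]*D,-D,np.ones_like(D)],-1)@P.T)[...,:3]
    a=(X[...,:2]-ctr)@[.99,-.141]; b=(X[...,:2]-ctr)@[.141,.99]; z=X[...,2]
    for lab,m in(("tray",(abs(a)<132)&(b<-162)&(b>-262)&(z>7.5)&(z<30)),("plate",(abs(a)<155)&(abs(b)<146)&(z>44.5)&(z<110))):
        m=cv2.morphologyEx((m&(D>0)).astype(np.uint8),cv2.MORPH_OPEN,np.ones((2,2),np.uint8)); k,L,s,_=cv2.connectedComponentsWithStats(m)
        for i in range(1,k):
            if s[i,4]>=6: print(cam,lab,s[i,4],"a,b,z",round(a[L==i].mean()),round(b[L==i].mean()),round(z[L==i].max()))
E
```

```text
22.8 [ 417.77645976 -363.61043436  190.13459036] [ 0.07218997  0.40368772 -0.31497438]
top standoff_a_center 0.6 plate -63 -165
top nut_a_center 0.63 plate 89 -189
top glue 0.43 plate -5 -124
top bracket 0.87 plate 4 -48
top driver 0.66 plate 0 70
top driver 0.35 plate -1 -213
top tray 97 a,b,z 84 -179 1363
top tray 96 a,b,z -83 -180 30
top plate 320 a,b,z -5 49 1363
top plate 136 a,b,z 3 -57 1363
top plate 8 a,b,z -3 -75 52
top plate 89 a,b,z -15 -121 106
scene nut_a_center 0.55 plate 79 -182
scene glue 0.52 plate -7 -109
scene bracket 0.64 plate -5 -62
scene driver 0.8 plate 4 72
scene driver 0.23 plate -6 -67
scene tray 9 a,b,z -67 -168 40
scene tray 10 a,b,z -76 -159 40
scene tray 30 a,b,z 94 -173 41
scene plate 435 a,b,z 3 -72 659
scene plate 366 a,b,z 5 64 659
```

Plate items haven't moved. I check in numbers that each tray blob really contains both parts and that nothing is hung up on the rim.

```bash
python3 - <<'E'
from h import *
ctr=np.array([553.4,27.8]); im,D=read_camera("top"); c=calibration("top");P=np.array(c["pose"])
ims=[read_camera("top") for _ in range(5)]
D=np.median([x[1] for x in ims],0); g=np.mean([cv2.cvtColor(x[0],6) for x in ims],0)
v,u=np.mgrid[0:420,0:560]; X=(np.stack([(u-c["cx"])/c["fx"]*D,-(v-c["cy"])/c["fy"]*D,-D,np.ones_like(D)],-1)@P.T)[...,:3]
for s in(84,-83):
    w=ctr+np.array([.99,-.141])*s+np.array([.141,.99])*-178; q=np.round(pix("top",(*w,10))).astype(int); sl=np.s_[q[1]-13:q[1]+13,q[0]-13:q[0]+14]
    print("z",s); print("\n".join(" ".join(f"{int(k):3d}" for k in r) for r in np.clip(X[...,2][sl],-9,99)))
    print("gray"); print("\n".join(" ".join(f"{int(k):3d}" for k in r) for r in g[sl]))
E
```

```text
z 84
 41  36  39  41  39  38  33   2   0   3   2   2  -2   4   2   2   0   1   0   4   2   1   4   2   0   2   2
 38  41  40  37  37  39  35   2   4   0   2   2   3   3   0   1   2   2   1   1   1   2   2   4   1   0   2
 37  40  38  38  38  38  35   3   4   2   3   3   1  -1   2   1   1   3   2   2   2   2   1   1   1   0   2
 37  36  39  41  40   7  34   0   2   4   0   3   4   2   0   0   1   3   2   1   1   2   2   2   3   3   3
 40  38  38  40  37   9  35  15  20  17  21  18  16   1   1   3   2   2   1   0   1   1   1   3   1   1   1
 41  39  40  41  39  16  32  17  17  18  23  15  17   3   2   3   2   0   0   0  -1   3   1   0   2   1   2
 39  40  38  42  37  19  35  16  15  19  19  17  15   0   0   1   0   2   4   3   2   3   1   2   4   4   2
 38  39  37  41  37  26  35  14  20  19  17  17   0   0   2  12  16   1   3   0   1   2   3   2   3   1   2
 38  37  38  40  37  29  36  15  16  22  17  14   0  17  18  15  16  17  15   1   3   1   2   2   0   3   0
 40  37  37  39  37  36  34  17  18  18  21  17  13  11  15  14  18  17  15  16   0   2   4   2   1   2   2
 39  40  37  40
[... 9452 characters left out ...]
 113 108 107 116 119 118 120 120 122 119 119 121 121
 48  48  48  54  92 116 121 120 119 118 120 120 120 119 119 119 117 118 120 119 121 120 120 118 119 119 121
 48  48  50  57  92 117 120 120 118 118 119 121 120 121 122 120 118 120 119 119 119 121 120 119 119 119 121
 48  49  51  61  96 118 120 120 119 117 119 120 120 120 122 119 119 118 119 118 120 121 121 118 120 120 120
 46  49  49  63  97 116 121 121 118 116 119 120 120 121 122 119 119 119 118 119 119 121 119 119 120 121 120
 48  47  49  69 100 118 119 119 118 117 119 120 119 121 120 119 119 118 118 119 119 121 118 118 120 120 120
 49  48  48  76 105 118 120 120 118 117 120 121 120 121 120 118 119 119 117 119 121 121 118 119 120 120 120
```

Each side of the tray holds a nut (top z≈15) beside a 16×38 mm standoff. Standoff B leans a little but is below the rim.

```bash
python3 -c "
from workcell import *
print(close_job())"
```

```text
the job is handed in; nothing more can be done
None
```

I pushed both standoffs and both nuts off the plate into the empty undivided catch tray and handed the job in at about 23 s; the fingers only ever touched those four, and the final depth check showed all four below the tray rim.

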